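# Put the large menu board into the counter stand

### The job

Three wooden menu boards stand in the storage rack on the cafe counter. Take the largest one, the board that is both wide and tall, and lower it upright into the slot of the empty menu stand until it is fully home on the slot's floor, and only then let go. Leave the other two boards standing in the rack.

Things in the scene. Friction and masses are not known exactly. Their poses are not given: they have to be found in the camera images.
- big_board (a point): Centre of the largest of three like wooden boards with paper menus on both faces: 12 mm thick (x), 110 wide (y), 130 tall (z, up), 0.1 to 0.2 kg; either face may look to the front. It starts in any of the three places of the rack, a dark tray with parallel slots 70 mm apart, each 16 wide and 130 long, floor 10 mm and walls 45 mm above the counter.
- narrow_board (a point): Centre of a like board that is as tall but narrower: 12 mm thick (x), 70 mm wide (y), 130 mm tall (z). It stays in the rack.
- short_board (a point): Centre of a like board that is as wide but lower: 12 mm thick (x), 110 mm wide (y), 90 mm tall (z). It stays in the rack.
- stand_slot (a point): Centre of the slot floor (10 mm above the counter) of the fixed empty stand, dark wood, 80 x 164 x 60 mm high. Slot along y, 140 mm long between closed ends; 16 wide (x) up to 30 mm above its floor, then lips flare to 40 wide at 50 mm. z up. The large board, home, has its centre 65 mm above this point. Things between rack and stand are under 85 mm high.

How it is judged:
On the way:
1. the large board, still held by the fingers, has its lower edge inside the slot, less than 20 mm above its floor (contact force between the fingers and big above 0.5 N and z of big_board in the frame of stand_slot below 0.085 m and horizontal distance between big_board and stand_slot below 0.03 m and angle between big_board's own z axis and vertical below 0.25 rad), for 0.1 s.
At the end, for the whole second after the job is handed in: The large board stands released, at rest in the stand: centre 65 mm above the slot floor within 7 mm, within 15 mm of the slot centre across it and 20 mm along it, upright and in line within 0.2 rad; the other boards within 30 mm of their starts (z of big_board in the frame of stand_slot between 0.058 and 0.072 m and x of big_board in the frame of stand_slot between -0.015 and 0.015 m and y of big_board in the frame of stand_slot between -0.02 and 0.02 m and angle between the x axis of big_board and the x axis of stand_slot, either way round below 0.2 rad and angle between big_board's own z axis and vertical below 0.2 rad and linear speed of big below 0.02 m/s and distance of each of narrow_board, short_board from where it was at the start of the episode below 0.03 m); the robot touches nothing.
It fails at once if one of the other two boards is taken out of its place or knocked over (moved more than 50 mm) (distance of any of narrow_board, short_board from where it was at the start of the episode above 0.05 m).
It also fails if it takes over 40 s, if anything falls off the work surface, if the arm or the gripper's body presses on something with over 40 N, if the wrist force passes 120 N, or if a joint passes its speed limit or range.

### The arm

A 6-joint arm with a two-finger parallel gripper is mounted at the origin on the work surface. World frame = base frame: x ahead of the robot, y to its left, z up, the work surface at z = 0. Lengths are in m, angles in rad, forces in N, time in s.
With the tool pointing down it reaches from about 0.275 to 0.85 m from the base axis. Payload 5.2 kg.
Tool frame: the origin (TCP) lies at the very end of the fingers, on their centre line; the grasp point (between the pads) lies 19 mm behind it; z points along the fingers, y is the direction in which the jaws open and shut (so a half turn about z gives the same grasp; the last joint's range is limited). The gripper opens to 85 mm and grips with 20 to 120 N. Pads are 22 mm wide; open, the fingers measure 114 mm over their backs; the gripper's body (76 mm by 85 mm) begins 54 mm behind the grasp point. The pads swing forward as they close: fully open they stand 13 mm farther back than shut.
Start: joints at [0.983, 0.259, 1.535, -0, 1.348, -0.203], TCP at [0.206, 0.51, 0.231] pointing down, gripper open.
Joint ranges: [-3.14, 3.14], [-0.91, 2.08], [0.19, 2.58], [-1.22, 4.36], [0.22, 2.71], [-3.12, 3.12]. Speed limits (rad/s): [2.57, 2.57, 3.14, 3.14, 3.14, 3.14].

### API

Orientations are given as a rotation vector (axis times angle).
In Python, from plant import arm, optics gives the robot as it stands.
- The arm moves only by the tool move_arm, never from a script. Its argument "targets" is one flat list of numbers, 7 for each row, row after row: the opening, from 0 (shut) to 1 (fully open), then the shift along the tool's x, y, z in cm, then the turn, a rotation vector about the tool's x, y, z in rad. A call has exactly 8 rows; each row is the pose to reach, as a shift and turn from the pose measured when the call began, along the tool's axes at that moment; what a row does not reach only later rows make up. A row lasts 1/10 s, in which the tool goes at most 50 mm and 8.59 degrees, less where a joint would pass 70% of its speed; a pose out of reach is approached as far as the arm can. A call with a gripper value outside its range is refused whole. The fingers move at their own pace and stop on an object; "grip_force" is the grip in N (left out, the last holds). Time passes only in rows, so rows that repeat a pose let the fingers close, or fill a call up. It gives the time, the measured TCP pose, the force and the opening at its end, in the units of the state.
- arm.read_state(): the state, without advancing time (a new reading comes with each control period).
- optics.get_image(name): name is "scene" or "top" or "wrist"; returns (picture, depth): 384x512x3 uint8, blue, green, red; 384x512 float32, m along the optical axis (not along the pixel's ray), 0 where there is no reading.
- optics.get_calibration(name): a dict with "K" (3x3 intrinsics, pixels), "xyz" and "orientation" of the camera in the world. Camera axes: x right, y up, looking along -z (the intrinsics and any distortion apply to the point x, -y, -z); pixel columns grow to the right and rows downward; lengths in m; the calibration is good to about 2 mm. A picture is of the moment at which its call begins: read the wrist's pose just before it. get_calibration takes no time and is no camera call; for the wrist camera it gives the pose at the moment of the call.
- arm.sign_off(): hands the job in, once; it reports no verdict.
Trained networks look in the newest picture that a camera, given by its name, has taken for a name from the list of things; names that differ only in an ending like _2 or _b are one class to them, and where a whole thing is asked for, a point or a joint stands for the part that bears it (a point fixed in the world has none). Each returns a list of dicts, best first, with "score" (0 to 1); they miss things now and then, are a little off and sometimes report something else, mostly with a low value. They report only what shows in the picture. A call takes as long as a camera call.
- optics.search_frame(thing, camera): "position" ([x, y, z] in m, in world coordinates, good to about 4 mm: the middle of the surface that is visible of it).
The state is a dict: "clock": time; "joint_pos": joint angles; "dq": joint speeds; "effort": joint torques, N m; "eef_pos": TCP position; "eef_rot": TCP orientation; "contact_force": force on the tool from outside, world axes, zero at the start; "torque": the same for the moment, N m; "width": finger opening in m.
Only numpy, scipy, OpenCV 4.12 (cv2) and the standard library are available. Lean on these libraries where they do the work, as an engineer would, in place of code of your own. Each camera call takes 0.05 s, during which the arm holds its last target. There are 200 camera calls.

## Working session

There is one attempt and no reset: what is moved stays moved. The work goes in short steps, Python scripts to look and compute and a tool call to move; the robot and the scene stay as the last step left them, time stands still between calls to the robot, and variables do not carry over. Pictures are saved under pics/ and viewed, about 8 in all and at most 12, crops included, and the job is handed in when it is done.

Besides the shell and the picture viewer there is one more tool, called after "Request:" as name(argument=value, ...) on one line, values as JSON. move_arm: Moves the arm, as the interface text tells. Its arguments: {"type":"object","properties":{"targets":{"type":"array","items":{"type":"number"}},"grip_force":{"type":"number"}},"required":["targets"]}

```bash
ls; mkdir -p pics
cat > h.py <<'E'
import numpy as np, cv2
from scipy.spatial.transform import Rotation as R
from plant import arm, optics
def rot(o):
    o=np.array(o,float)
    return o if o.shape==(3,3) else (R.from_rotvec(o).as_matrix() if o.size==3 else R.from_quat(o).as_matrix())
def cloud(name):
    c=optics.get_calibration(name); im,d=optics.get_image(name)
    K=np.array(c["K"]); v,u=np.mgrid[:384,:512]
    P=np.stack([(u-K[0,2])/K[0,0]*d,-(v-K[1,2])/K[1,1]*d,-d],-1)
    W=P@rot(c["orientation"]).T+np.array(c["xyz"]); W[d<=0]=np.nan
    return im,W
E
python3 - <<'E'
from h import *
s=arm.read_state(); print(s)
for n in ("scene","top"):
    im,W=cloud(n); cv2.imwrite(f"pics/{n}0.png",im); np.save(f"{n}0.npy",W); print(optics.get_calibration(n))
    for t in ("big_board","narrow_board","short_board","stand_slot"):
        print(n,t,[(np.round(r["position"],3),round(r["score"],2)) for r in optics.search_frame(t,n)][:3])
a=cv2.imread("pics/scene0.png");b=cv2.imread("pics/top0.png")
E
```

```text
pics
{'clock': 0.0, 'joint_pos': array([ 9.83197463e-01,  2.59367794e-01,  1.53610005e+00, -4.21471814e-06,
        1.34802235e+00, -2.02813749e-01]), 'dq': array([-8.66746550e-04,  3.56218751e-04,  4.35350149e-05,  1.27918927e-03,
        7.85560639e-05,  1.03244238e-03]), 'effort': array([-1.16593375e-03, -4.46024787e+01, -2.90557158e+01, -4.79136979e-04,
        1.14629572e-02,  1.87720491e-05]), 'eef_pos': array([0.20612714, 0.50932732, 0.23045456]), 'eef_rot': array([-6.00556555e-01, -3.08291466e+00,  2.75273647e-03]), 'contact_force': array([-0.5723947, -0.8593384, -0.6302362]), 'torque': array([-0.03795705,  0.01349714, -0.01140375]), 'width': 0.08526829820215562}
{'K': array([[465.95521077,   0.        , 255.79484437],
       [  0.        , 465.95521077, 199.93390223],
       [  0.        ,   0.        ,   1.        ]]), 'xyz': array([1.01875258, 0.07291887, 0.87735061]), 'orientation': array([0.38881259, 0.48491646, 1.74180556])}
scene big_board [(array([ 0.547, -0.09 ,  0.118]), 0.94)]
scene narrow_board [(array([ 0.551, -0.236,  0.106]), 0.73), (array([ 0.551, -0.164,  0.093]), 0.68)]
scene short_board [(array([ 0.55 , -0.166,  0.092]), 0.66)]
scene stand_slot [(array([0.576, 0.225, 0.037]), 0.84)]
{'K': array([[387.25691497,   0.        , 258.4227743 ],
       [  0.        , 387.25691497, 194.66650528],
       [  0.        ,   0.        ,   1.        ]]), 'xyz': array([ 0.35650463, -0.00661034,  0.94441918]), 'orientation': array([ 0.18000688, -0.18913127, -1.66078756])}
top big_board [(array([ 0.533, -0.096,  0.14 ]), 0.69)]
top narrow_board [(array([ 0.534, -0.231,  0.115]), 0.59)]
top short_board [(array([ 0.536, -0.167,  0.099]), 0.96)]
top stand_slot [(array([0.559, 0.226, 0.043]), 0.97)]
```

View pics/scene0.png

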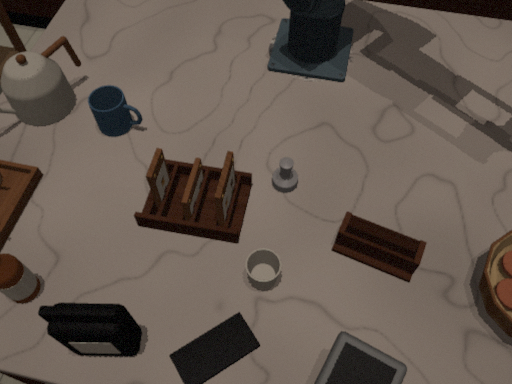

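View pics/top0.png

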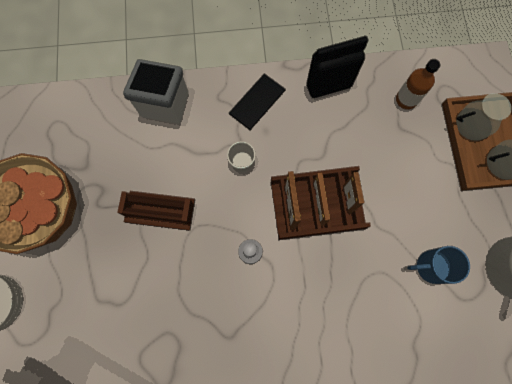

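Run:
```python
from h import *
for n in ("scene","top"):
    W=np.load(n+"0.npy").reshape(-1,3); W=W[np.isfinite(W[:,2])]
    for nm,x0,x1,y0,y1,z0,z1 in (("big top",.44,.64,-.125,-.06,.135,.145),("narrow top",.44,.64,-.27,-.2,.135,.145),("short top",.44,.64,-.2,-.13,.095,.105),("stand top",.4,.75,.1,.35,.055,.067),("slot floor",.45,.7,.2,.26,.005,.015)):
        p=W[(W[:,0]>x0)&(W[:,0]<x1)&(W[:,1]>y0)&(W[:,1]<y1)&(W[:,2]>z0)&(W[:,2]<z1)]
        if len(p)<5: print(n,nm,len(p));continue
        r=cv2.minAreaRect(p[:,:2].astype(np.float32)*1000)
        print(n,nm,len(p),np.round(r[0]),np.round(r[1]),round(r[2],1),p.mean(0).round(4),p.min(0).round(3),p.max(0).round(3))
```

```text
scene big top 326 [540. -98.] [111.  13.] 1.6 [ 0.5425 -0.0972  0.1404] [ 0.484 -0.105  0.135] [ 0.595 -0.09   0.144]
scene narrow top 211 [ 544. -237.] [71. 13.] 1.2 [ 0.5451 -0.2367  0.1402] [ 0.508 -0.244  0.135] [ 0.579 -0.23   0.144]
scene short top 307 [ 542. -167.] [110.  13.] 1.5 [ 0.5439 -0.167   0.1003] [ 0.486 -0.175  0.095] [ 0.597 -0.16   0.104]
scene stand top 889 [565. 223.] [164.  54.] 77.7 [0.5645 0.2264 0.0595] [0.522 0.139 0.055] [0.608 0.307 0.065]
scene slot floor 319 [561. 230.] [ 59. 198.] 89.8 [0.5957 0.2302 0.0108] [0.462 0.2   0.005] [0.66  0.26  0.015]
top big top 281 [538. -96.] [109.  12.] 1.7 [ 0.5374 -0.096   0.1385] [ 0.483 -0.103  0.135] [ 0.592 -0.089  0.142]
top narrow top 186 [ 541. -236.] [69. 13.] 2.0 [ 0.541  -0.2354  0.1383] [ 0.507 -0.243  0.135] [ 0.576 -0.229  0.142]
top short top 256 [ 540. -166.] [109.  13.] 0.8 [ 0.5388 -0.1658  0.0985] [ 0.486 -0.173  0.095] [ 0.594 -0.159  0.102]
top stand top 570 [564. 225.] [165.  52.] 77.5 [0.5631 0.2254 0.0579] [0.522 0.141 0.055] [0.606 0.31  0.064]
top slot floor 352 [565. 230.] [59. 94.] 89.8 [0.555  0.2305 0.0088] [0.518 0.2   0.005] [0.612 0.26  0.015]
```

The rack runs across the middle in both pictures. The big board is the wide, tall one nearest the stand: scene image about (228,190), top image about (291,203). The short board is in the middle and the narrow one at the far end. The empty stand is at scene (379,246) and top (157,210), turned about 12°.

```bash
cat >> h.py <<'E'
def plan(xyz,phi):
    """shift (cm) and turn in tool axes to TCP xyz, tool down, tool-y at angle phi deg (mod 180)"""
    s=arm.read_state(); Rc=rot(s["eef_rot"]); 
    print("t",round(s["clock"],2),"tcp",s["eef_pos"].round(4),"yaw_y",round(np.degrees(np.arctan2(Rc[1,1],Rc[0,1])),2),"z",Rc[:,2].round(3),"j",s["joint_pos"].round(2),"F",s["contact_force"].round(1),"w",round(s["width"],4))
    for k in (0,180):
        a=np.radians(phi+k); y=np.array([np.cos(a),np.sin(a),0]); z=np.array([0,0,-1.]); T=np.stack([np.cross(y,z),y,z],1)
        print(" shift cm",(Rc.T@(np.array(xyz)-s["eef_pos"])*100).round(2),"turn",R.from_matrix(Rc.T@T).as_rotvec().round(3))
E
python3 -c "
from h import *
plan([.539,-.097,.23],91.6)
plan([.564,.224,.23],-12.4)"
```

```text
t 0.5 tcp [0.2065 0.5098 0.2313] yaw_y 67.95 z [ 0. -0. -1.] j [ 0.98  0.26  1.53 -0.    1.35 -0.2 ] F [-0.6 -0.3 -1.2] w 0.0855
 shift cm [-53.6  -43.76   0.13] turn [-0.     0.    -0.413]
 shift cm [-53.6  -43.76   0.13] turn [0.    0.    2.729]
t 0.5 tcp [0.2065 0.5098 0.2313] yaw_y 67.95 z [ 0. -0. -1.] j [ 0.98  0.26  1.53 -0.    1.35 -0.2 ] F [-0.6 -0.3 -1.2] w 0.0855
 shift cm [-43.87 -13.07   0.13] turn [-0.     0.     1.402]
 shift cm [-43.87 -13.07   0.13] turn [-0.    -0.    -1.739]
```

Request:
move_arm(targets=[1,-4.5,-1.3,-1,0,0,0.14,1,-9,-2.7,-2,0,0,0.28,1,-13.5,-4,-3,0,0,0.42,1,-18,-5.4,-4,0,0,0.56,1,-22.5,-6.7,-5,0,0,0.7,1,-27,-8,-6,0,0,0.84,1,-31.5,-9.4,-7,0,0,0.98,1,-35,-10.5,-7,0,0,1.1], grip_force=50)

```text
clock: 1.3
eef_pos: [0.494, 0.2793, 0.303]
eef_rot: [2.13, 2.306, 0.004]
contact_force: [0.5, 1.1, -0.8]
width: 0.0854
```

Run:
```python
from h import *
plan([.539,-.097,.25],91.6)
im,W=cloud("wrist"); cv2.imwrite("pics/w1.png",im); np.save("w1.npy",W)
print(np.nanmin(W.reshape(-1,3),0),np.nanmax(W.reshape(-1,3),0))
```

```text
t 1.3 tcp [0.494  0.2793 0.303 ] yaw_y 4.54 z [ 0.003  0.001 -1.   ] j [ 0.32  0.25  1.37 -0.    1.52  0.24] F [ 0.5  1.1 -0.8] w 0.0854
 shift cm [-37.87   1.49   5.29] turn [ 0.003  0.002 -1.52 ]
 shift cm [-37.87   1.49   5.29] turn [ 0.002 -0.003  1.622]
[ 0.10223294 -0.18638909 -0.00365449] [0.93671277 0.46590634 0.39199484]
```

View pics/w1.png

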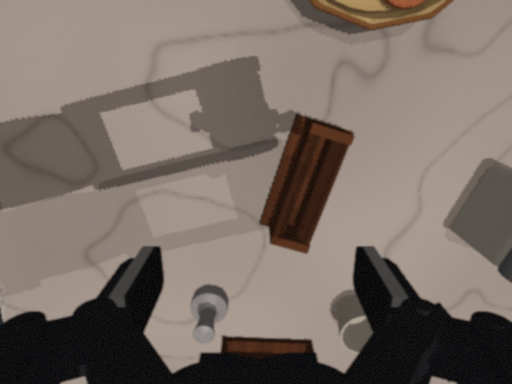

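The stand is fully in view, about (262,115)–(353,250) in the wrist image, with the slot down its middle. Next I'll profile its height to get the slot centre line.

Run:
```python
from h import *
import numpy as np
for n in ("w1","top0","scene0"):
    W=np.load(n+".npy").reshape(-1,3); W=W[np.isfinite(W[:,2])]
    p=W[(np.hypot(W[:,0]-.564,W[:,1]-.224)<.11)]
    top=p[(p[:,2]>.053)&(p[:,2]<.068)]
    r=cv2.minAreaRect(top[:,:2].astype(np.float32)*1000); print(n,[np.round(x,1) for x in r])
    a=np.radians(-12.4); l=(p[:,:2]-[.564,.224])@np.array([[np.cos(a),-np.sin(a)],[np.sin(a),np.cos(a)]])
    m=abs(l[:,1])<.06
    print(" across",[(int(x*1000),round(float(np.median(p[m&(abs(l[:,0]-x)<.002),2]))*1.0 if 0 else round(float(np.median(p[m&(abs(l[:,0]-x)<.002),2]))*1000) if 0 else int(1000*np.median(p[m&(abs(l[:,0]-x)<.002),2]))) for x in np.arange(-.044,.045,.004) if (m&(abs(l[:,0]-x)<.002)).any()])
    m=abs(l[:,0])<.012
    print(" along",[(int(round(y*1000)),int(1000*np.median(p[m&(abs(l[:,1]-y)<.002),2]))) for y in np.r_[np.arange(-.09,-.06,.004),np.arange(.062,.092,.004)] if (m&(abs(l[:,1]-y)<.002)).any()])
    # floor pixels: long-axis fit
    f=p[(p[:,2]<.02)&(abs(l[:,0])<.014)&(abs(l[:,1])<.065)]
    if len(f)>20:
        c=f.mean(0); q=(f-c)[:,:2]; v=np.linalg.svd(q,full_matrices=False)[2][0]; print(" floor",len(f),c.round(4),np.degrees(np.arctan2(v[1],v[0])).round(1), 'x-range',np.percentile(l[(p[:,2]<.02)&(abs(l[:,0])<.014)&(abs(l[:,1])<.065),0],[2,50,98]).round(4))
```

```text
File "<stdin>", line 10
    print(" across",[(int(x*1000),round(float(np.median(p[m&(abs(l[:,0]-x)<.002),2]))*1.0 if 0 else round(float(np.median(p[m&(abs(l[:,0]-x)<.002),2]))*1000) if 0 else int(1000*np.median(p[m&(abs(l[:,0]-x)<.002),2]))) for x in np.arange(-.044,.045,.004) if (m&(abs(l[:,0]-x)<.002)).any()])
                                                                                                                                                                                                                                                                                               ^
SyntaxError: closing parenthesis ']' does not match opening parenthesis '('
```

```bash
cat > st.py <<'E'
from h import *
for n in ("w1","top0","scene0"):
    W=np.load(n+".npy").reshape(-1,3); W=W[np.isfinite(W[:,2])]
    p=W[np.hypot(W[:,0]-.564,W[:,1]-.224)<.11]
    top=p[(p[:,2]>.053)&(p[:,2]<.068)]
    r=cv2.minAreaRect(top[:,:2].astype(np.float32)*1000); print(n,[np.round(x,1) for x in r])
    a=np.radians(-12.4); l=(p[:,:2]-[.564,.224])@np.array([[np.cos(a),-np.sin(a)],[np.sin(a),np.cos(a)]])
    def prof(i,m,grid):
        o=[]
        for g in grid:
            k=m&(abs(l[:,i]-g)<.002)
            if k.any(): o.append((int(round(g*1000)),int(1000*np.median(p[k,2]))))
        return o
    print(" across",prof(0,abs(l[:,1])<.06,np.arange(-.046,.047,.004)))
    print(" along",prof(1,abs(l[:,0])<.012,np.r_[np.arange(-.09,-.06,.004),np.arange(.062,.092,.004)]))
    k=(p[:,2]<.02)&(abs(l[:,0])<.014)&(abs(l[:,1])<.065)
    if k.sum()>20:
        f=p[k]; v=np.linalg.svd((f-f.mean(0))[:,:2],full_matrices=False)[2][0]
        print(" floor",k.sum(),f.mean(0).round(4),np.degrees(np.arctan2(v[1],v[0])).round(1),np.percentile(l[k,0],[2,50,98]).round(4))
E
python3 st.py
```

```text
w1 [array([564.4, 223.9]), array([164.4,  52.4]), np.float64(77.4)]
 across [(-46, 0), (-42, 321), (-38, 335), (-34, 11), (-30, 367), (-26, 368), (-22, 58), (-18, 371), (-14, 53), (-10, 44), (-6, 40), (-2, 10), (2, 10), (6, 10), (10, 36), (14, 49), (18, 56), (22, 59), (26, 57), (46, 0)]
 along [(-82, 60), (-78, 60), (-74, 60), (-70, 44), (-66, 27), (-62, 22), (62, 26), (66, 41), (70, 60), (74, 60), (78, 60), (82, 37), (86, 0), (90, 0)]
 floor 736 [0.5694 0.2252 0.0114] -102.7 [-0.0003  0.0053  0.0088]
top0 [array([564. , 224.6]), array([165. ,  52.2]), np.float64(77.5)]
 across [(-46, -1), (-42, 0), (-38, 8), (-34, 9), (-30, 8), (-26, 21), (-22, 57), (-18, 54), (-14, 48), (-10, 42), (-2, 8), (2, 8), (6, 15), (10, 42), (14, 49), (18, 56), (22, 57), (26, 55), (34, 8), (38, 8), (42, -1), (46, -1)]
 along [(-90, -1), (-86, -1), (-82, 25), (-78, 58), (-74, 58), (-70, 57), (-66, 40), (-62, 40), (62, 25), (66, 17), (70, 40), (74, 58), (78, 58), (82, 58)]
 floor 261 [0.5674 0.2264 0.0094] 77.3 [-0.0034  0.0028  0.0079]
scene0 [array([564.8, 223.1]), array([164. ,  54.4]), np.float64(77.5)]
 across [(-26, 57), (-22, 59), (-18, 58), (-14, 51), (-10, 43), (-6, 28), (10, 43), (14, 50), (18, 40), (22, 41), (26, 27), (30, 10), (34, 11), (38, 10), (42, 3), (46, 1)]
 along [(-90, 1), (-86, 1), (-82, 60), (-78, 60), (-74, 60), (-70, 44), (-66, 34), (-62, 35), (62, 32), (66, 32), (70, 52), (74, 60), (78, 60), (82, 61), (86, 1), (90, 1)]
 floor 121 [0.5568 0.2267 0.0162] 77.3 [-0.0094 -0.0076 -0.0057]
```

Request:
move_arm(targets=[0.7,-4.5,0.2,0.5,0,0,-0.14,0.7,-9,0.4,1,0,0,-0.28,0.7,-13.5,0.6,1.5,0,0,-0.42,0.7,-18,0.8,2,0,0,-0.56,0.7,-22.5,0.9,2.5,0,0,-0.7,0.7,-27,1.1,3,0,0,-0.84,0.7,-31.5,1.3,4,0,0,-0.98,0.7,-36,1.5,5,0,0,-1.12])

```text
clock: 2.15
eef_pos: [0.5378, -0.0795, 0.2538]
eef_rot: [0.619, 3.074, -0.003]
contact_force: [-0.2, 0.4, -0.1]
width: 0.0602
```

```bash
python3 -c "
from h import *
plan([.539,-.097,.2],91.6)"
```

```text
t 2.15 tcp [ 0.5378 -0.0795  0.2538] yaw_y 67.22 z [ 0.006 -0.003 -1.   ] j [-0.35  0.23  1.52 -0.    1.39 -1.52] F [-0.2  0.4 -0.1] w 0.0602
 shift cm [-0.75 -1.57  5.39] turn [-0.002  0.006 -0.426]
 shift cm [-0.75 -1.57  5.39] turn [8.000e-03 2.000e-03 2.716e+00]
```

Request:
move_arm(targets=[0.7,-0.3,-0.6,1.5,0,0,-0.14,0.7,-0.6,-1.2,2.5,0,0,-0.28,0.7,-0.75,-1.57,3,0,0.006,-0.426,0.7,-0.75,-1.57,3.4,0,0.006,-0.426,0.7,-0.75,-1.57,3.4,0,0.006,-0.426,0.7,-0.75,-1.57,3.4,0,0.006,-0.426,0.7,-0.75,-1.57,3.4,0,0.006,-0.426,0.7,-0.75,-1.57,3.4,0,0.006,-0.426])

```text
clock: 2.95
eef_pos: [0.5391, -0.0967, 0.2204]
eef_rot: [-0.044, 3.141, -0.003]
contact_force: [0.2, 0.4, 0.3]
width: 0.0601
```

Run:
```python
from h import *
plan([.539,-.097,.105],91.6)
im,W=cloud("wrist"); cv2.imwrite("pics/w2.png",im); W=W.reshape(-1,3)
p=W[(abs(W[:,2]-.14)<.006)&(abs(W[:,1]+.097)<.025)&(abs(W[:,0]-.54)<.09)]
r=cv2.minAreaRect(p[:,:2].astype(np.float32)*1000); print(len(p),r)
```

```text
t 2.95 tcp [ 0.5391 -0.0967  0.2204] yaw_y 91.6 z [ 0.001 -0.002 -1.   ] j [-0.38  0.26  1.56 -0.    1.32 -1.98] F [0.2 0.4 0.3] w 0.0601
 shift cm [ 1.000e-02 -1.000e-02  1.154e+01] turn [-0.002  0.    -0.   ]
 shift cm [ 1.000e-02 -1.000e-02  1.154e+01] turn [1.000e-03 3.000e-03 3.142e+00]
2454 ((539.4821166992188, -97.07678985595703), (110.2218246459961, 11.969464302062988), 1.6049083471298218)
```

View pics/w2.png

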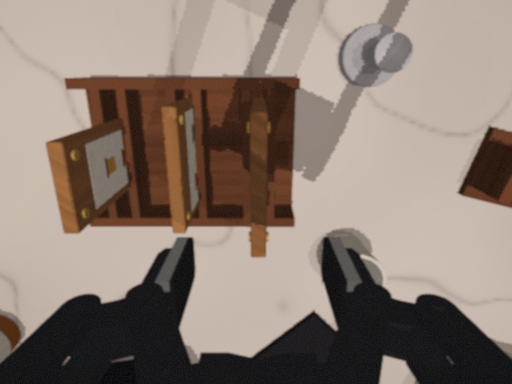

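The big board's top edge runs (258,95)–(258,255), centred between the fingers, and the depth fit agrees within 0.5 mm. I'll go down and grip.

Request:
move_arm(targets=[0.7,0,0,3,0,0,0,0.7,0,0,6,0,0,0,0.7,0,0,9,0,0,0,0.7,0,0,10.8,0,0,0,0.7,0,0,11.4,0,0,0,0.7,0,0,11.4,0,0,0,0.3,0,0,11.4,0,0,0,0,0,0,11.4,0,0,0])

```text
clock: 3.8
eef_pos: [0.5401, -0.0973, 0.1077]
eef_rot: [-0.044, 3.138, -0.005]
contact_force: [1.0, 1.0, 0.0]
width: 0.0313
```

Request:
move_arm(targets=[0,0,0,0,0,0,0,0,0,0,0,0,0,0,0,0,0,0,0,0,0,0,0,0,0,0,0,0,0,0,0,-0.5,0,0,0,0,0,0,-1,0,0,0,0,0,0,-1.5,0,0,0,0,0,0,-2,0,0,0])

```text
clock: 4.6
eef_pos: [0.5399, -0.0972, 0.128]
eef_rot: [-0.044, 3.139, -0.005]
contact_force: [0.4, -1.0, -2.0]
width: 0.0111
```

Request:
move_arm(targets=[0,0,0,-1.5,0,0,0,0,0,0,-3,0,0,0,0,0,0,-4.5,0,0,0,0,0,0,-6.5,0,0,0,0,0,0,-8.5,0,0,0,0,0,0,-10.5,0,0,0,0,0,0,-11.5,0,0,0,0,0,0,-11.5,0,0,0])

```text
clock: 5.4
eef_pos: [0.5404, -0.0972, 0.2446]
eef_rot: [-0.044, 3.136, -0.007]
contact_force: [0.6, -0.2, -1.2]
width: 0.011
```

Run:
```python
from h import *
plan([.5644,.2239,.24],-12.5)
im,W=cloud("scene"); cv2.imwrite("pics/s3.png",im[90:300,100:450])
W=W.reshape(-1,3); s=arm.read_state()["eef_pos"]
q=W[(abs(W[:,1]+.097)<.02)&(abs(W[:,0]-.54)<.1)&(W[:,2]>.06)&(W[:,2]<.24)]; print("board",len(q),np.percentile(q,[1,99],axis=0).round(4))
p=W[(W[:,1]<-.13)&(W[:,1]>-.2)&(abs(W[:,0]-.54)<.09)&(abs(W[:,2]-.1)<.005)]; print("short",p.mean(0))
```

```text
t 5.4 tcp [ 0.5404 -0.0972  0.2446] yaw_y 91.6 z [ 0.006 -0.004 -1.   ] j [-0.38  0.24  1.52 -0.    1.37 -1.98] F [ 0.6 -0.2 -1.2] w 0.011
 shift cm [-3.3  32.03  0.35] turn [0.002 0.008 1.817]
 shift cm [-3.3  32.03  0.35] turn [-0.007  0.002 -1.325]
board 616 [[ 0.4867 -0.1021  0.1488]
 [ 0.5946 -0.0905  0.2388]]
short [ 0.54435755 -0.16692183  0.10045353]
```

View pics/s3.png

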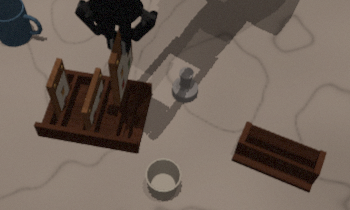

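The board is held clear and hangs upright; both other boards are still in the rack (about (58,85) and (93,100) in the crop). Now I'll carry it over to the stand.

Request:
move_arm(targets=[0,-0.2,2.2,0,0,0,0.1,0,-0.4,4.4,0,0,0,0.22,0,-0.6,6.6,0,0,0,0.34,0,-0.8,8.8,0,0,0,0.46,0,-1,11,0,0,0,0.58,0,-1.2,13.2,0,0,0,0.7,0,-1.4,15.4,0,0,0,0.82,0,-1.6,17.6,0,0,0,0.94])

```text
clock: 6.25
eef_pos: [0.55, 0.0804, 0.241]
eef_rot: [1.39, 2.815, -0.004]
contact_force: [0.2, 0.2, -1.1]
width: 0.0107
```

```bash
python3 -c "
from h import *
plan([.5644,.2239,.24],-12.5)"
```

```text
t 6.25 tcp [0.55   0.0804 0.241 ] yaw_y 37.46 z [ 0.001 -0.003 -1.   ] j [-0.05  0.26  1.51 -0.    1.37 -0.71] F [ 0.2  0.2 -1.1] w 0.0107
 shift cm [10.52  9.88  0.06] turn [-0.     0.003  0.872]
 shift cm [10.52  9.88  0.06] turn [-0.004 -0.    -2.27 ]
```

Request:
move_arm(targets=[0,1.7,1.6,0,0,0,0.13,0,3.4,3.2,0,0,0,0.26,0,5.2,4.9,0,0,0,0.39,0,7,6.6,0,0,0,0.53,0,8.8,8.3,0,0,0,0.67,0,10,9.4,0,0,0,0.8,0,10.52,9.88,0,0,0.003,0.872,0,10.52,9.88,0,0,0.003,0.872])

```text
clock: 7.05
eef_pos: [0.5636, 0.2249, 0.2387]
eef_rot: [-2.448, -1.967, 0.004]
contact_force: [-0.1, -0.1, -0.5]
width: 0.0113
```

Run:
```python
from h import *
for i in range(4): optics.get_image("top")
plan([.5644,.2239,.15],-12.5)
for n in ("scene","wrist","top"):
    im,W=cloud(n); cv2.imwrite(f"pics/{n}4.png",im if n!="scene" else im[120:320,250:470]); W=W.reshape(-1,3)
    a=np.radians(-12.5); l=(W[:,:2]-[.5644,.2239])@np.array([[np.cos(a),-np.sin(a)],[np.sin(a),np.cos(a)]])
    # board slabs by height: across & along extents
    for z in (.15,.17,.19,.21,.23,.25,.27):
        k=(abs(W[:,2]-z)<.007)&(abs(l[:,0])<.025)&(abs(l[:,1])<.08)
        if k.sum()>15: print(n,z,k.sum(),np.percentile(l[k,0],[2,50,98]).round(4),np.percentile(l[k,1],[1,99]).round(4))
    m=abs(l)<[.03,.07]; k=m.all(1)&(W[:,2]>.1)&(W[:,2]<.29)
    if k.any(): print(n,"z range",np.percentile(W[k,2],[1,99]))
```

```text
t 7.25 tcp [0.5642 0.2233 0.2399] yaw_y -12.45 z [-0.001 -0.001 -1.   ] j [ 0.19  0.36  1.38 -0.    1.41  0.41] F [-0.4  0.6 -1.5] w 0.0112
 shift cm [0.07 0.02 8.99] turn [-0.001  0.001  0.001]
 shift cm [0.07 0.02 8.99] turn [-2.000e-03 -2.000e-03 -3.141e+00]
scene 0.15 256 [0.0059 0.0077 0.0093] [-0.0522  0.0549]
scene 0.17 280 [0.0063 0.0079 0.0094] [-0.0521  0.055 ]
scene 0.19 302 [0.0061 0.0078 0.0096] [-0.0522  0.0548]
scene 0.21 327 [0.006  0.0078 0.0096] [-0.0518  0.0541]
scene 0.23 325 [0.0061 0.0077 0.0094] [-0.0524  0.0548]
scene 0.25 324 [0.0058 0.0075 0.0203] [-0.0526  0.0552]
scene 0.27 498 [-0.0042  0.0049  0.0097] [-0.0529  0.055 ]
scene z range [0.14448585 0.27329275]
wrist 0.15 30 [-0.0036  0.0015  0.007 ] [0.0574 0.0579]
wrist 0.17 39 [-0.0037  0.0015  0.0072] [0.0569 0.0579]
wrist 0.19 59 [-0.0037  0.0021  0.0068] [0.0571 0.0578]
wrist 0.21 82 [-0.004   0.0015  0.0067] [0.0571 0.0578]
wrist 0.23 113 [-0.004   0.0015  0.0068] [0.057  0.0578]
wrist 0.25 814 [-0.0171  0.0015  0.0196] [0.006  0.0576]
wrist 0.27 7946 [-0.013   0.0014  0.0154] [-0.0345  0.0574]
wrist z range [0.18739949 0.28955798]
top 0.15 56 [-0.0064 -0.0057  0.0049] [-0.0524  0.04  ]
top 0.17 61 [-0.0066 -0.0059  0.0047] [-0.0524  0.0285]
top 0.19 53 [-0.0065 -0.0059  0.0053] [-0.0525  0.0126]
top 0.21 50 [-0.0067 -0.006   0.0055] [-0.0523  0.0002]
top 0.23 52 [-0.0065 -0.0059  0.0043] [-0.0527 -0.0087]
top 0.25 76 [-0.019  -0.0057  0.0181] [-0.0525 -0.0017]
top 0.27 243 [-0.0171  0.      0.0098] [-0.0521  0.0028]
top z range [0.14438314 0.28904564]
```

View pics/scene4.png

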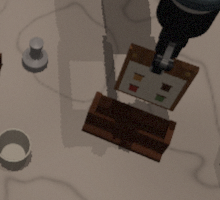

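The board hangs upright above the stand and is in line with it. It sits about 1 mm off centre across the slot, which the flare takes up. I'll correct that and lower it in stages.

Request:
move_arm(targets=[0,0,-0.03,2,0,0,0,0,0,-0.06,4,0,0,0,0,0,-0.06,6,0,0,0,0,0,-0.06,7.5,0,0,0,0,0,-0.06,8.5,0,0,0,0,0,-0.06,9.3,0,0,0,0,0,-0.06,9.8,0,0,0,0,0,-0.06,10,0,0,0])

```text
clock: 8.2
eef_pos: [0.5639, 0.2234, 0.1404]
eef_rot: [2.45, 1.966, -0.0]
contact_force: [-0.3, 1.0, -2.0]
width: 0.0111
```

Run:
```python
from h import *
for i in range(2): optics.get_image("top")
plan([.5644,.2239,.106],-12.5)
for n in ("scene","wrist","top"):
    im,W=cloud(n); W=W.reshape(-1,3)
    a=np.radians(-12.5); l=(W[:,:2]-[.5644,.2239])@np.array([[np.cos(a),-np.sin(a)],[np.sin(a),np.cos(a)]])
    for z in (.08,.1,.12):
        k=(abs(W[:,2]-z)<.007)&(abs(l[:,0])<.015)&(abs(l[:,1])<.08)
        if k.sum()>15: print(n,z,k.sum(),np.percentile(l[k,0],[2,50,98]).round(4),np.percentile(l[k,1],[1,99]).round(4))
```

```text
t 8.3 tcp [0.564  0.2235 0.1407] yaw_y -12.5 z [ 0. -0. -1.] j [ 0.19  0.43  1.52 -0.    1.19  0.41] F [ 0.3  0.2 -1.2] w 0.0116
 shift cm [0.05 0.03 3.47] turn [ 0.  0. -0.]
 shift cm [0.05 0.03 3.47] turn [ 0.000e+00 -1.000e-03  3.142e+00]
scene 0.08 228 [0.006  0.0078 0.0095] [-0.0523  0.0549]
scene 0.1 224 [0.006  0.0076 0.009 ] [-0.0523  0.0549]
scene 0.12 248 [0.006  0.0076 0.0092] [-0.0516  0.0549]
wrist 0.08 54 [-0.0041  0.0014  0.0068] [0.0571 0.0581]
wrist 0.1 76 [-0.004   0.0014  0.0067] [0.0574 0.0581]
wrist 0.12 102 [-0.004   0.0014  0.0067] [0.0569 0.058 ]
top 0.08 39 [-0.007  -0.0061  0.003 ] [-0.0524  0.0207]
top 0.1 36 [-0.007  -0.0062  0.0031] [-0.0522  0.0081]
top 0.12 36 [-0.0069 -0.0061  0.0035] [-0.0522 -0.0059]
```

Request:
move_arm(targets=[0,0,-0.04,0.3,0,0,0,0,0,-0.04,0.7,0,0,0,0,0,-0.04,1.1,0,0,0,0,0,-0.04,1.5,0,0,0,0,0,-0.04,1.9,0,0,0,0,0,-0.04,2.2,0,0,0,0,0,-0.04,2.5,0,0,0,0,0,-0.04,2.5,0,0,0])

```text
clock: 9.25
eef_pos: [0.5636, 0.2236, 0.1156]
eef_rot: [2.45, 1.966, -0.0]
contact_force: [-1.1, -0.3, -1.3]
width: 0.0113
```

Almost no contact force, so it's inside the slot. Now slowly to the floor.

Request:
move_arm(targets=[0,0,0,0.2,0,0,0,0,0,0,0.4,0,0,0,0,0,0,0.6,0,0,0,0,0,0,0.8,0,0,0,0,0,0,0.9,0,0,0,0,0,0,1,0,0,0,0,0,0,1.05,0,0,0,0,0,0,1.05,0,0,0])

```text
clock: 10.05
eef_pos: [0.5644, 0.224, 0.109]
eef_rot: [2.448, 1.965, 0.005]
contact_force: [-5.5, -1.4, 21.2]
width: 0.011
```

```bash
cat > chk.py <<'E'
from h import *
plan([.5636,.2236,.106],-12.5)
for n in ("scene","top","wrist"):
    im,W=cloud(n); cv2.imwrite(f"pics/{n}_l.png",im); W=W.reshape(-1,3)
    a=np.radians(-12.5); l=(W[:,:2]-[.5644,.2239])@np.array([[np.cos(a),-np.sin(a)],[np.sin(a),np.cos(a)]])
    k=(abs(l[:,0])<.012)&(abs(l[:,1])>.035)&(abs(l[:,1])<.05)&(W[:,2]>.08)&(W[:,2]<.2)
    if k.any(): print(n,"top z",np.percentile(W[k,2],[50,95,99]).round(4),len(W[k]))
    for z in (.08,.1,.12,.138):
        k=(abs(W[:,2]-z)<.006)&(abs(l[:,0])<.02)&(abs(l[:,1])<.08)
        if k.sum()>15: print(" ",z,k.sum(),np.percentile(l[k,0],[2,50,98]).round(4),np.percentile(l[k,1],[1,99]).round(4))
E
python3 chk.py
```

```text
t 10.05 tcp [0.5644 0.224  0.109 ] yaw_y -12.49 z [ 0.004  0.    -1.   ] j [ 0.19  0.46  1.56 -0.    1.12  0.41] F [-5.5 -1.4 21.2] w 0.011
 shift cm [-0.05 -0.07  0.3 ] turn [ 0.004 -0.001  0.   ]
 shift cm [-0.05 -0.07  0.3 ] turn [ 2.000e-03  6.000e-03 -3.141e+00]
scene top z [0.1222 0.142  0.1426] 378
  0.08 191 [0.0058 0.0076 0.0093] [-0.0515  0.055 ]
  0.1 175 [0.0058 0.0076 0.0095] [-0.052   0.0553]
  0.12 151 [0.0056 0.0074 0.0197] [-0.0521  0.0554]
  0.138 364 [-0.0039  0.0044  0.0087] [-0.0522  0.0556]
top top z [0.1363 0.1406 0.1412] 75
  0.08 26 [-0.0071 -0.0064  0.0033] [-0.052  -0.0017]
  0.1 21 [-0.0067 -0.0064  0.0036] [-0.0522 -0.0102]
  0.12 39 [-0.0195 -0.0059  0.0187] [-0.0517 -0.0017]
  0.138 155 [-0.0164 -0.0003  0.0084] [-0.0519 -0.0016]
wrist top z [0.1399 0.141  0.1414] 1596
  0.08 68 [-0.0043  0.0011  0.0065] [0.0574 0.0582]
  0.1 96 [-0.0043  0.0011  0.0065] [0.0576 0.0582]
  0.12 778 [-0.0172  0.0006  0.0192] [0.0066 0.0582]
  0.138 7691 [-0.0132  0.0013  0.0147] [-0.0337  0.058 ]
```

Run:
```python
from h import *
def f(W,c,ang):
    W=W.reshape(-1,3); a=np.radians(ang); l=(W[:,:2]-c)@np.array([[np.cos(a),-np.sin(a)],[np.sin(a),np.cos(a)]])
    k=(abs(l[:,0])<.009)&(abs(l[:,1])>.03)&(abs(l[:,1])<.053)&(W[:,2]>.13)&(W[:,2]<.15)
    z=W[k,2]; 
    for s in (-1,1):
        q=W[k&(np.sign(l[:,1])==s),2]; print("  side",s,len(q),np.percentile(q,[60,75,90]).round(4) if len(q) else '')
for n in ("scene","top"):
    print(n,"rack"); f(np.load(n+"0.npy"),[.5395,-.0971],91.6)
    im,W=cloud(n); print(n,"stand"); f(W,[.5649,.2250],-12.5)
```

```text
scene rack
  side -1 80 [0.1406 0.1414 0.1423]
  side 1 69 [0.1406 0.1411 0.1417]
scene stand
  side -1 110 [0.1405 0.1414 0.1419]
  side 1 118 [0.1404 0.1411 0.142 ]
top rack
  side -1 65 [0.1389 0.1393 0.1405]
  side 1 63 [0.1385 0.1391 0.14  ]
top stand
  side -1 70 [0.1386 0.1393 0.1403]
  side 1 0
```

The board's top edge in the stand reads the same height as it did in the rack (floor also at 10 mm), so it is home. I'll ease off the load and release.

Request:
move_arm(targets=[0,0,0,0,0,0,0,0,0,0,0,0,0,0,0.2,0,0,0,0,0,0,0.4,0,0,0,0,0,0,0.6,0,0,0,0,0,0,0.6,0,0,0,0,0,0,0.6,0,0,0,0,0,0,0.6,0,0,0,0,0,0])

```text
clock: 11.1
eef_pos: [0.5644, 0.2239, 0.1089]
eef_rot: [2.448, 1.965, 0.005]
contact_force: [1.0, -0.5, 1.1]
width: 0.0509
```

Request:
move_arm(targets=[0.6,0,0,-0.5,0,0,0,0.6,0,0,-1.5,0,0,0,0.6,0,0,-3,0,0,0,0.6,0,0,-5,0,0,0,0.6,0,0,-7,0,0,0,0.6,0,0,-9,0,0,0,0.6,0,0,-11,0,0,0,0.6,0,0,-12,0,0,0])

```text
clock: 11.9
eef_pos: [0.5649, 0.2241, 0.232]
eef_rot: [2.447, 1.964, 0.011]
contact_force: [0.4, -1.5, -0.1]
width: 0.0517
```

```bash
python3 chk.py
```

```text
t 11.9 tcp [0.5649 0.2241 0.232 ] yaw_y -12.49 z [ 0.008  0.001 -1.   ] j [ 0.19  0.36  1.4  -0.    1.38  0.41] F [ 0.4 -1.5 -0.1] w 0.0517
 shift cm [-0.12 -0.21 12.6 ] turn [ 0.007 -0.003  0.   ]
 shift cm [-0.12 -0.21 12.6 ] turn [ 0.005  0.012 -3.141]
scene top z [0.1206 0.1422 0.1432] 381
  0.08 191 [0.0064 0.0082 0.0097] [-0.0508  0.0554]
  0.1 200 [0.0064 0.0081 0.0096] [-0.0508  0.0561]
  0.12 210 [0.006  0.0075 0.0094] [-0.0514  0.0562]
  0.138 496 [-0.0035  0.0049  0.0092] [-0.0511  0.0563]
top top z [0.1372 0.1403 0.1409] 100
  0.08 49 [-0.0065 -0.0056  0.0031] [-0.0511  0.0525]
  0.1 42 [-0.0058 -0.0054  0.0038] [-0.0511  0.0346]
  0.12 41 [-0.0058 -0.0048  0.004 ] [-0.0509  0.0329]
  0.138 255 [-0.0051  0.0007  0.0066] [-0.0509  0.0444]
wrist top z [0.14   0.1411 0.1415] 706
  0.1 22 [-0.003   0.0018  0.0067] [0.0584 0.0589]
  0.12 16 [-0.0036  0.0018  0.0064] [0.0583 0.0589]
  0.138 2322 [-0.0044  0.0013  0.0073] [-0.0495  0.0584]
```

View pics/scene_l.png

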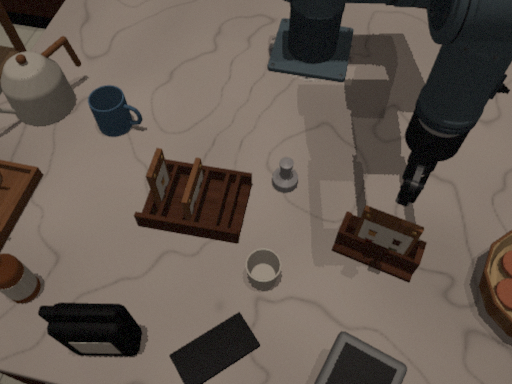

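The board stands in the stand at (391,237), released and upright. The other two are still in the rack at (158,178) and (194,188).

```bash
python3 -c "
from plant import arm
print(arm.sign_off())"
```

```text
the job is handed in; nothing more can be done
None
```

The largest board is standing in the stand's slot, released, and the job is handed in; no verdict was reported. I gripped it across its thickness, lifted it clear of the rack and turned it about 104° over the stand. I then lowered it until the wrist force read about 21 N upward, eased off and let go. The robot clock read about 12 s.

**Last checks, after release:**
- **Height:** the board's top edge was at about 140 mm, the same as when it stood on the rack floor. That means it is fully down on the slot floor. I made the direct rack comparison just before letting go.
- **Position:** it was about 1–2 mm off the slot centre across it and 2–3 mm along it, upright and in line.
- **Other boards:** both were still standing in their places in the rack, judged by eye in the final picture. I did not measure them again after release.
- **Arm:** the gripper was about 90 mm above the board with no real contact force.

**Disagreements:** the cameras differed by 1–2 mm on the sideways offset, within the slot's play. The touchdown height was about 1 mm above the tool height at pickup. The 21 N push came with about 5 N sideways, probably light contact with the slot wall.

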